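# Strip a headlamp module and lay its parts out

### The job

Take the headlamp module on the red stand apart from the top down, one part at a time, leaving the rest of the stack standing, and lay each part flat on its own mat, centred on the marked outline and with its length along it: first the lens on the round green mat, then the orange frame on the white mat, the black housing on the yellow mat and last the aluminium base on the blue mat. Keep each part the right way up and set it down rather than dropping it; do not tip the lens, and leave the amber jar and the spray can where they are.

Things in the scene. Friction and masses are not known exactly. Their poses are not given: they have to be found in the camera images.
- lens_mid (a point): Lens: round, steel rim 56 mm in diameter and 18 mm high with a narrower clear glass dome on top, 32 mm high in all, 150 g; the top part of the stack. Grip it by the rim, which is its lower 18 mm. Its origin is its centre, 16 mm above its underside; z up.
- frame_mid (a point): Orange plastic frame, a block 82 mm long (x), 52 mm wide (y), 24 mm high, with a 37 mm round hole down through its middle, 120 g; second from the top, its ends show beside the lens. The parts just lie on one another, centred to about 3 mm, lengths nearly in line. Grip it across its width. Its origin is the part's centre, half-way up; x along its length, z up.
- housing_mid (a point): Black plastic lamp housing, a block 110 mm long (x), 46 mm wide (y), 30 mm high, with a 35 mm round reflector well in its top, 220 g; third from the top, its ends show beyond the orange frame. Grip it across its width. Its origin is the part's centre, half-way up; x along its length, z up.
- base_mid (a point): Bare aluminium base bar, 140 mm long (x), 40 mm wide (y), 24 mm high, a small hole near each end, 300 g; bottom of the stack, its ends show beyond the black housing. It stands centred on a fixed red stand (block 70 x 34 mm, top 30 mm above the bench, foot 110 x 60 x 6 mm). Grip it across its width. Origin: its centre, half-way up; x along its length, z up.
- mat_lens_top (a point): Round green mat, 92 mm in diameter, 4 mm thick, with a white circle (60 mm inside) around the place for the lens. Fixed to the bench. Its origin is the centre of its top face, 4 mm above the bench; z up.
- mat_frame_top (a point): White mat, 108 x 78 mm, 4 mm thick, with an orange rectangular outline (86 x 56 mm inside) for the orange frame. Fixed to the bench. Its origin is the centre of its top face, 4 mm above the bench; z up, x along its length.
- mat_housing_top (a point): Yellow mat, 134 x 72 mm, 4 mm thick, with a black rectangular outline (114 x 50 mm inside) for the black housing. Fixed to the bench. Its origin is the centre of its top face, 4 mm above the bench; z up, x along its length.
- mat_base_top (a point): Blue mat, 160 x 66 mm, 4 mm thick, with a silver-grey rectangular outline (144 x 44 mm inside) for the aluminium base. Fixed to the bench. Its origin is the centre of its top face, 4 mm above the bench; z up, x along its length.
- jar_mid (a point): Bystander, to be left alone: amber glass jar with a grey lid, 50 mm in diameter, 60 mm high, standing beyond the stack. Its origin is its centre, 30 mm up.
- can_mid (a point): Bystander, to be left alone: spray can with a red cap, 52 mm in diameter, 150 mm high, standing at the right of the work area. Its origin is its centre, 75 mm up. (Thin tools also lie about: a flat file and a steel rule between the mats left and right, a screwdriver nearest the robot; they do not matter.)
Mind the look-alikes: they are no part of the job. What is shaped like the part that bears lens_mid but purple or turquoise is not meant.

How it is judged:
By the outcome, as a careful person would: the job done as asked, in the order asked, and still so for the second after the job is handed in, with the robot touching nothing.
It also fails if it takes over 104 s, if anything falls off the work surface, if the arm or the gripper's body presses on something with over 40 N, if the wrist force passes 120 N, or if a joint passes its speed limit or range.

### The arm

A 6-joint arm with a two-finger parallel gripper is mounted at the origin on the work surface. World frame = base frame: x ahead of the robot, y to its left, z up, the work surface at z = 0. Lengths are in mm, angles in rad, forces in N, time in s.
With the tool pointing down it reaches from about 400 to 825 mm from the base axis. Payload 7 kg.
Tool frame: the origin (TCP) lies at the very end of the fingers, on their centre line; the grasp point (between the pads) lies 19 mm behind it; z points along the fingers, y is the direction in which the jaws open and shut (so a half turn about z gives the same grasp; the last joint's range is limited). The gripper opens to 88 mm and grips with 3 to 60 N. Pads are 19 mm wide; open, the fingers measure 130 mm over their backs; the gripper's body (78 mm by 193 mm) begins 47 mm behind the grasp point.
Start: joints at [1.538, 0.359, 0.012, 0, -1.224, -0.288], TCP at [212.853, 640.538, 196.961] pointing down, gripper open.
Joint ranges: [-3.07, 3.07], [-1.43, 2.12], [-1.02, 1.25], [-3.03, 1.67], [-3.05, -0], [-3.03, 3.03]. Speed limits (rad/s): [2.39, 2.39, 3.01, 3.14, 3.14, 3.14].

### API

Orientations are given as a unit quaternion [x, y, z, w].
In Python, from plant import bot gives the robot as it stands. Calls block until the motion is done:
- bot.move_ptp(position, orientation): joint-space move of the TCP to a pose.
- bot.line_to(position, velocity=150, ori=None): straight line of the TCP; ori=None keeps the orientation; velocity is the mean speed in mm/s.
- bot.move_joints(angles): joint-space move.
- bot.move_gripper(opening, force=None): finger opening in mm; force is the grip in N (None keeps the last); returns when the fingers have stopped.
- bot.pause(seconds).
- bot.solve_ik(position, orientation): joint angles nearest the present ones, or None.
- bot.read_state(): the state.
- bot.camera(name): name is "side" or "top" or "wrist"; returns the picture (400x640x3 uint8, red, green, blue); there is no depth.
- bot.get_calibration(name): a dict with "fx", "fy", "cx", "cy" (pixels), "view" (4x4, takes a point from world to camera coordinates); the wrist camera has in their place "T_tool_cam" (4x4, takes a point from camera to tool coordinates, whose origin is the TCP and whose axes are the flange's). Camera axes: x right, y up, looking along -z (the intrinsics and any distortion apply to the point x, -y, -z); pixel columns grow to the right and rows downward; lengths in mm; the calibration is good to about 2 mm. A picture is of the moment at which its call begins: read the wrist's pose just before it. get_calibration takes no time and is no camera call.
A pose or a line that the arm cannot do raises bot.Unreachable and nothing moves.
- bot.close_job(): hands the job in, once; it reports no verdict.
The state is a dict: "t": time; "joint_pos": joint angles; "qvel": joint speeds; "tau": joint torques, N m; "tcp_pos": TCP position; "eef_rot": TCP orientation; "contact_force": force on the tool from outside, world axes, zero at the start; "moment": the same for the moment, N m; "width": finger opening in mm.
Only numpy, scipy, OpenCV 4.12 (cv2) and the standard library are available. Lean on these libraries where they do the work, as an engineer would, in place of code of your own. Each camera call takes 0.05 s, during which the arm holds its last target.

## Working session

There is one attempt and no reset: what is moved stays moved. The work goes in short steps, each a Python script; the robot and the scene stay as the last script left them, time stands still between calls to the robot, and variables do not carry over. Pictures are saved under pics/ and viewed, and the job is handed in when it is done.

```bash
ls; mkdir -p pics; python3 - <<'E'
from plant import bot
import cv2, numpy as np
np.set_printoptions(suppress=True,precision=4)
for n in ["top","side","wrist"]:
    print(n,bot.get_calibration(n))
for n in ["top","side"]:
    cv2.imwrite(f"pics/{n}0.png",cv2.cvtColor(bot.camera(n),cv2.COLOR_RGB2BGR))
print(bot.read_state())
E
```

```text
pics
top {'fx': 361.3134336845714, 'fy': 361.3134336845714, 'cx': 320.6897542478039, 'cy': 207.60625136497507, 'view': array([[   0.0286,   -0.9988,    0.0395, -126.9953],
       [   0.998 ,    0.0307,    0.0554, -560.8031],
       [  -0.0565,    0.0378,    0.9977, -923.9256],
       [   0.    ,    0.    ,    0.    ,    1.    ]])}
side {'fx': 373.7566113697317, 'fy': 373.7566113697317, 'cx': 318.744419023974, 'cy': 196.36011239635775, 'view': array([[  -0.99  ,   -0.1411,    0.0093,  544.061 ],
       [   0.0868,   -0.5545,    0.8276, -189.5696],
       [  -0.1116,    0.8201,    0.5612, -802.4595],
       [   0.    ,    0.    ,    0.    ,    1.    ]])}
wrist {'fx': 325.80704880019175, 'fy': 325.80704880019175, 'cx': 315.34728672404805, 'cy': 203.26663644455883, 'T_tool_cam': array([[  -0.0001,    0.9544,    0.2986,   81.669 ],
       [   1.    ,   -0.0002,    0.001 ,    0.9144],
       [   0.001 ,    0.2986,   -0.9544, -188.1621],
       [   0.    ,    0.    ,    0.    ,    1.    ]])}
{'t': 0.1, 'joint_pos': array([ 1.5381,  0.3593,  0.0112, -0.0003, -1.2241, -0.2881]), 'qvel': array([ 0.0006, -0.0015,  0.0026,  0.0028,  0.0004, -0.0007]), 'tau': array([ -0.0012, -58.4161,  29.3752,   7.0156,   0.0102,  -0.0001]), 'tcp_pos': array([212.7192, 640.1238, 196.122 ]), 'eef_rot': array([ 0.9872, -0.1597, -0.    ,  0.0007]), 'contact_force': array([ 0.2199,  0.1413, -0.0276]), 'moment': array([-0.001 , -0.0039, -0.0023]), 'width': 87.5522846457219}
```

View pics/top0.png

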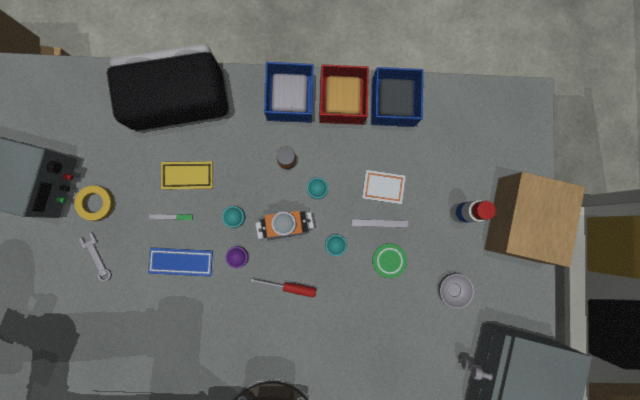

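View pics/side0.png

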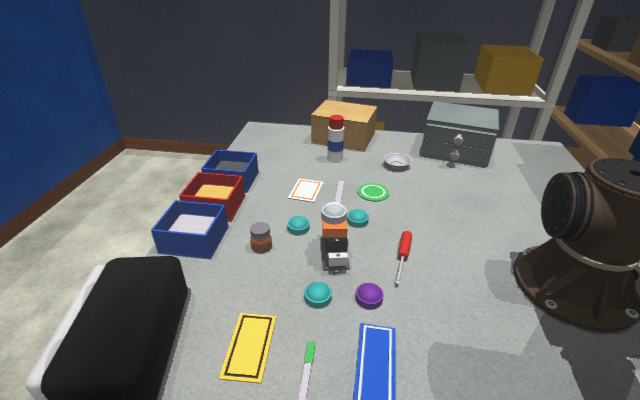

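```bash
cat > h.py <<'E'
from plant import bot
import cv2, numpy as np
from scipy.spatial.transform import Rotation as R
np.set_printoptions(suppress=True,precision=2)
def cam_pose(name,st=None):
    c=bot.get_calibration(name)
    if name=="wrist":
        T=np.eye(4);T[:3,:3]=R.from_quat(st["eef_rot"]).as_matrix();T[:3,3]=st["tcp_pos"]
        return c,T@np.array(c["T_tool_cam"])
    return c,np.linalg.inv(np.array(c["view"]))
def ray(c,M,uv):
    uv=np.atleast_2d(np.asarray(uv,float))
    d=np.c_[(uv[:,0]-c["cx"])/c["fx"],-(uv[:,1]-c["cy"])/c["fy"],-np.ones(len(uv))]
    return M[:3,3],d@M[:3,:3].T
def toplane(c,M,uv,z):
    o,d=ray(c,M,uv); return o+d*((z-o[2])/d[:,2:3])
def proj(c,M,p):
    q=(np.atleast_2d(p)-M[:3,3])@M[:3,:3]
    return np.c_[c["cx"]+c["fx"]*q[:,0]/-q[:,2],c["cy"]-c["fy"]*q[:,1]/-q[:,2]]
def save(n,im): cv2.imwrite(f"pics/{n}.png",cv2.cvtColor(im,cv2.COLOR_RGB2BGR))
def snap(n):
    st=bot.read_state(); im=bot.camera("wrist"); save(n,im); np.savez(f"pics/{n}.npz",p=st["tcp_pos"],q=st["eef_rot"])
    return im,st
def load(n):
    z=np.load(f"pics/{n}.npz"); return cv2.cvtColor(cv2.imread(f"pics/{n}.png"),cv2.COLOR_BGR2RGB),{"tcp_pos":z["p"],"eef_rot":z["q"]}
def down(ang):  # tool z down, tool x along world angle ang
    x=np.array([np.cos(ang),np.sin(ang),0]);z=np.array([0,0,-1.]);y=np.cross(z,x)
    return R.from_matrix(np.c_[x,y,z]).as_quat()
E
python3 - <<'E'
from h import *
c,M=cam_pose("top")
P={"lens":((284,223),110),"baseL":((264,229),45),"baseR":((310,221),45),"yellow":((187,175),4),"blue":((180,262),4),"white":((384,187),4),"green":((390,261),4),"jar":((287,157),60),"can":((485,211),150)}
for k,(uv,z) in P.items(): print(k,toplane(c,M,uv,z)[0])
print(R.from_quat(bot.read_state()["eef_rot"]).as_matrix())
E
```

```text
lens [520.46 -22.06 110.  ]
baseL [504.69  31.45  45.  ]
baseR [528.12 -83.24  45.  ]
yellow [639.88 242.11   4.  ]
blue [413.17 248.9    4.  ]
white [ 625.48 -278.53    4.  ]
green [ 429.41 -298.21    4.  ]
jar [686.06 -20.79  60.  ]
can [ 560.65 -480.41  150.  ]
[[ 0.95 -0.32 -0.  ]
 [-0.32 -0.95 -0.  ]
 [ 0.    0.   -1.  ]]
```

```bash
python3 - <<'E'
from h import *
for a in (-78.5,101.5):
    q=down(np.radians(a))
    for p in ([518,-25,250],[518,-25,110],[518,-25,30],[640,242,7],[413,249,7],[625,-278,7],[429,-298,7],[413,249,200]):
        print(a,p,bot.solve_ik(p,q))
E
```

```text
-78.5 [518, -25, 250] [ 0.33  0.07 -0.24  0.   -1.26 -0.13]
-78.5 [518, -25, 110] [ 0.33  0.18 -0.45  0.   -0.94 -0.13]
-78.5 [518, -25, 30] [ 0.33  0.28 -0.54  0.   -0.75 -0.13]
-78.5 [640, 242, 7] [ 0.65  0.53 -0.18  0.   -0.86 -0.44]
-78.5 [413, 249, 7] [ 0.95  0.26 -0.64  0.   -0.66 -0.75]
-78.5 [625, -278, 7] [-0.13  0.53 -0.18  0.   -0.86  0.34]
-78.5 [429, -298, 7] [-0.23  0.32 -0.56  0.   -0.7   0.43]
-78.5 [413, 249, 200] [ 0.95  0.03 -0.39  0.   -1.14 -0.75]
101.5 [518, -25, 250] [ 0.33  0.07 -0.24  0.   -1.26  3.01]
101.5 [518, -25, 110] [ 0.33  0.18 -0.45  0.   -0.94  3.01]
101.5 [518, -25, 30] [ 0.33  0.28 -0.54  0.   -0.75  3.01]
101.5 [640, 242, 7] [ 0.65  0.53 -0.18  0.   -0.86  2.7 ]
101.5 [413, 249, 7] [ 0.95  0.26 -0.64  0.   -0.66  2.39]
101.5 [625, -278, 7] [-0.13  0.53 -0.18  0.   -0.86 -2.81]
101.5 [429, -298, 7] [-0.23  0.32 -0.56 -0.   -0.7  -2.71]
101.5 [413, 249, 200] [ 0.95  0.03 -0.39  0.   -1.14  2.39]
```

```bash
python3 - <<'E'
from h import *
q=down(np.radians(-78.5))
bot.move_ptp([520,245,200],q); bot.pause(0.2); snap("L1")
bot.move_ptp([530,-285,200],q); bot.pause(0.2); snap("R1")
bot.move_ptp([518,-25,250],q); bot.pause(0.2); snap("S1")
print(bot.read_state()["t"],bot.read_state()["tcp_pos"])
E
python3 -c "
import cv2,numpy as np
a=[cv2.imread(f'pics/{n}.png') for n in ('L1','R1','S1')]
cv2.imwrite('pics/LR1.png',cv2.resize(np.hstack(a[:2]),(800,250),interpolation=cv2.INTER_AREA))"
```

```text
5.6167 [518.03 -25.96 249.58]
```

View pics/LR1.png

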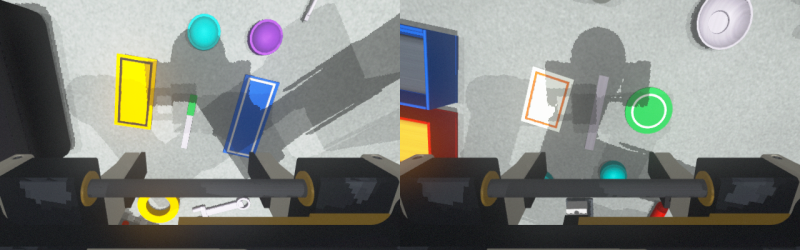

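View pics/S1.png

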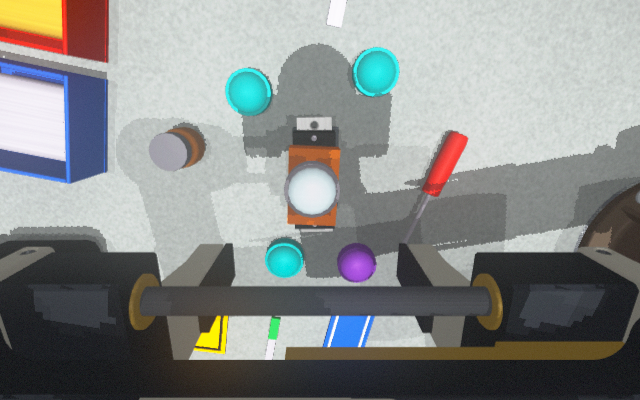

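```bash
cat >> h.py <<'E'
def mask(im,lo,hi,roi=None):
    h=cv2.cvtColor(im,cv2.COLOR_RGB2HSV); m=cv2.inRange(h,np.array(lo),np.array(hi))
    if roi: 
        k=np.zeros_like(m);x0,y0,x1,y1=roi;k[y0:y1,x0:x1]=m[y0:y1,x0:x1];m=k
    return m
def big(m):
    cs,_=cv2.findContours(m,cv2.RETR_EXTERNAL,cv2.CHAIN_APPROX_NONE)
    return max(cs,key=cv2.contourArea)[:,0,:].astype(float)
def rect_world(pts,c,M,z):
    w=toplane(c,M,pts,z)[:,:2]
    (x,y),(a,b),t=cv2.minAreaRect(w.astype(np.float32))
    if a<b: a,b,t=b,a,t+90
    return np.array([x,y]),(a,b),((t+90)%180)-90
E
python3 - <<'E'
from h import *
for n,name,lo,hi,roi in [("L1","yellow",(22,120,80),(35,255,255),(150,60,270,230)),("L1","blue",(105,120,40),(125,255,255),(330,100,460,260)),("R1","white",(0,0,235),(180,60,255),(150,90,300,230)),("R1","orange",(5,110,80),(18,255,255),(180,90,300,230)),("R1","green",(45,100,50),(80,255,255),(340,120,460,230))]:
    im,st=load(n);c,M=cam_pose("wrist",st)
    m=mask(im,lo,hi,roi);p=big(m);print(name,rect_world(p,c,M,4))
    if name=="green":
        w=toplane(c,M,p,4)[:,:2].astype(np.float32);print(cv2.fitEllipse(w))
a=cv2.imread("pics/S1.png")[90:240,250:380];cv2.imwrite("pics/S1c.png",cv2.resize(a,None,fx=4,fy=4,interpolation=cv2.INTER_NEAREST))
a=cv2.imread("pics/R1.png")[90:230,180:450];cv2.imwrite("pics/R1c.png",cv2.resize(a,None,fx=2.9,fy=2.9,interpolation=cv2.INTER_NEAREST))
E
```

```text
yellow (array([640.78, 241.89]), (134.29544067382812, 72.23853302001953), -87.22378015518188)
blue (array([414.71, 246.88]), (143.2805938720703, 43.398067474365234), 88.57846069335938)
white (array([ 632.01, -279.14]), (86.11963653564453, 47.57205581665039), 83.62940216064453)
orange (array([ 628.09, -278.84]), (93.65543365478516, 63.824764251708984), 83.402587890625)
green (array([ 432.21, -298.19]), (91.02183532714844, 89.95703125), 11.558484077453613)
((432.3472900390625, -298.25189208984375), (90.32514190673828, 90.62646484375), 64.87696075439453)
```

View pics/S1c.png

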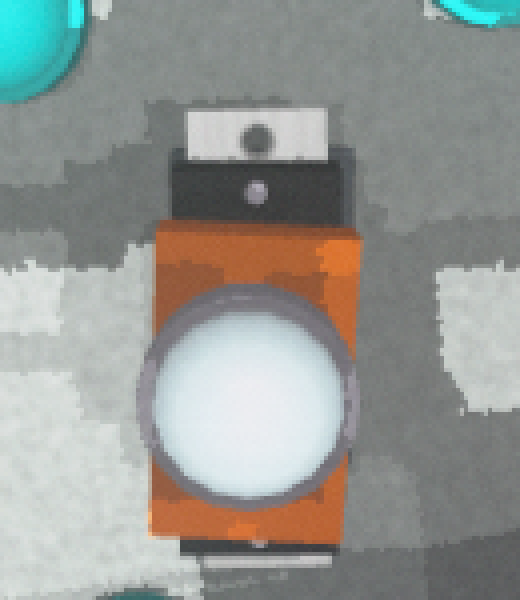

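View pics/R1c.png

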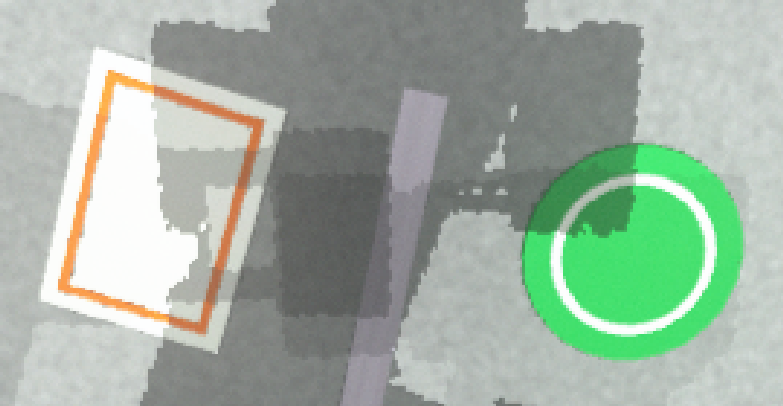

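```bash
python3 - <<'E'
from h import *
im,st=load("S1");c,M=cam_pose("wrist",st)
roi=(280,110,345,240)
m0=mask(im,(4,140,60),(22,255,255),roi)
p=big(m0); print("frame",rect_world(p,c,M,108))
# lens rim: not orange around it
g=mask(im,(0,0,60),(180,110,255),(280,158,345,221)); g=cv2.morphologyEx(g,cv2.MORPH_OPEN,np.ones((3,3)))
g=cv2.bitwise_and(g,mask(im,(110,8,0),(180,255,255)))|cv2.inRange(im,np.array([190]*3),np.array([255]*3))
l=mask(im,(0,0,0),(180,255,255),roi)
cv2.imwrite("pics/g.png",cv2.resize(g[150:230,270:355],None,fx=6,fy=6,interpolation=0))
h=cv2.cvtColor(im,cv2.COLOR_RGB2HSV)
for r in (188,190,192): print([tuple(int(a) for a in h[r,x]) for x in range(280,292)],[tuple(int(a) for a in h[r,x]) for x in range(334,344)])
print([tuple(int(a) for a in h[y,312]) for y in range(154,168)],[tuple(int(a) for a in h[y,312]) for y in range(210,222)])
# black housing & base white ends
mb=mask(im,(0,0,0),(180,255,75),(285,125,345,150)); print("housing far end",big(mb).min(0),big(mb).max(0))
E
```

```text
frame (array([524.31, -49.56]), (51.11882781982422, 29.734519958496094), 8.797464370727539)
[(66, 7, 193), (68, 10, 196), (90, 8, 188), (90, 8, 182), (124, 12, 155), (129, 12, 152), (135, 10, 151), (135, 14, 151), (104, 18, 155), (100, 23, 199), (101, 24, 210), (97, 25, 217)] [(100, 28, 206), (99, 20, 176), (141, 12, 151), (133, 15, 155), (133, 15, 154), (131, 14, 149), (0, 0, 122), (105, 4, 127), (90, 2, 123), (60, 2, 125)]
[(75, 8, 191), (78, 7, 194), (69, 9, 194), (77, 10, 187), (128, 7, 154), (137, 15, 156), (133, 11, 156), (120, 10, 157), (101, 22, 184), (97, 22, 209), (100, 27, 210), (97, 25, 218)] [(100, 26, 209), (96, 27, 181), (129, 14, 125), (128, 16, 131), (131, 17, 161), (131, 13, 153), (90, 2, 117), (90, 2, 124), (45, 4, 120), (68, 8, 126)]
[(70, 8, 198), (73, 9, 195), (83, 11, 192), (77, 9, 189), (120, 8, 167), (132, 16, 158), (135, 13, 153), (124, 11, 159), (101, 19, 185), (100, 27, 207), (97, 26, 212), (96, 24, 220)] [(97, 27, 210), (102, 24, 188), (120, 12, 131), (124, 13, 137), (135, 13, 155), (129, 12, 151), (90, 6, 123), (0, 2, 122), (90, 2, 122), (66, 10, 127)]
[(11, 173, 175), (11, 177, 176), (11, 172, 176), (11, 173, 178), (11, 176, 177), (11, 172, 175), (8, 136, 165), (138, 11, 111), (133, 16, 110), (141, 15, 119), (133, 17, 135), (130, 13, 122), (135, 8, 123), (108, 10, 133)] [(96, 15, 237), (98, 17, 235), (95, 20, 228), (97, 27, 219), (103, 21, 173), (135, 16, 125), (129, 14, 126), (3, 51, 140), (10, 177, 189), (10, 175, 191), (11, 183, 195), (11, 187, 215)]
housing far end [293. 130.] [335. 145.]
```

View pics/g.png

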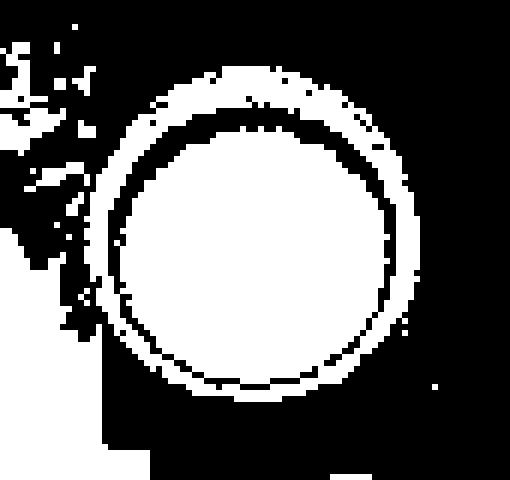

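```bash
python3 - <<'E'
from h import *
im,st=load("S1");c,M=cam_pose("wrist",st)
a=toplane(c,M,[(312,160.7)],108)[0];b=toplane(c,M,[(312,217)],126)[0]
print(a,b,(a+b)/2,np.linalg.norm((a-b)[:2]))
print(toplane(c,M,[(284,190),(340,190)],126), np.diff(toplane(c,M,[(284,190),(340,190)],122),axis=0))
# frame edges
for s in [[(289.2,146.2),(287.5,223.7)],[(340,150),(335.5,225)]]:
    w=toplane(c,M,s,108); d=w[0]-w[1]; print(w[:,:2],np.degrees(np.arctan2(d[1],d[0])))
# edge base end
w=toplane(c,M,[(296.7,117),(331.7,117)],54);print("base end",w)
E
```

```text
[526.15 -49.14 108.  ] [515.42   4.21 126.  ] [520.78 -22.47 117.  ] 54.420889215379
[[548.1  -18.16 126.  ]
 [493.76 -29.09 126.  ]] [[-55.04 -11.07   0.  ]]
[[551.47 -59.01]
 [538.78  23.36]] -81.24303526486993
[[500.57 -65.38]
 [487.56  14.6 ]] -80.75940333848041
base end [[551.59 -85.51  54.  ]
 [512.49 -93.38  54.  ]]
```

```bash
python3 - <<'E'
from h import *
q=down(np.radians(-81))
bot.move_ptp([520.8,-22.5,150],q)
bot.line_to([520.8,-22.5,111],100); bot.pause(0.2)
s=bot.read_state();print(s["t"],s["tcp_pos"],s["contact_force"])
bot.move_gripper(50,20)
s=bot.read_state();print(s["t"],s["tcp_pos"],s["contact_force"],s["width"])
bot.line_to([520.8,-22.5,170],100); bot.pause(0.2)
snap("H1"); s=bot.read_state();print(s["t"],s["tcp_pos"],s["contact_force"],s["width"])
E
```

```text
6.8417 [521.4  -22.36 111.9 ] [-0.8   0.    0.94]
7.6667 [520.79 -22.5  110.98] [-0.33 -0.05  1.04] 49.973340429864905
8.6583 [520.49 -22.58 169.39] [ 0.1  -0.09 -0.11] 50.03723471546704
```

View pics/H1.png

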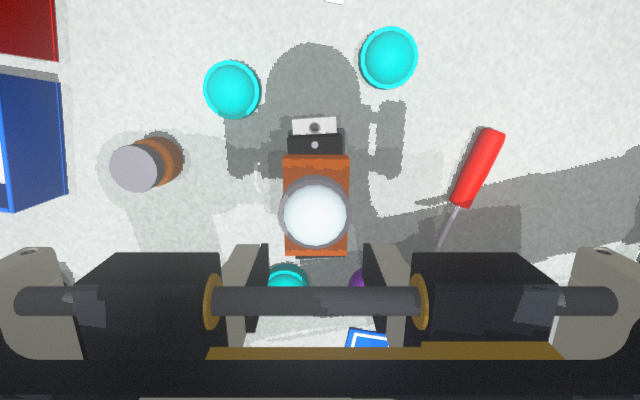

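```bash
python3 - <<'E'
from h import *
im,st=load("H1");c,M=cam_pose("wrist",st)
print(proj(c,M,[st["tcp_pos"]]))
T=np.array(c["T_tool_cam"]);
for y in(-25,25):
  for x in (-9.5,9.5):
    p=R.from_quat(st["eef_rot"]).apply([x,y,0])+st["tcp_pos"]; print(x,y,proj(c,M,[p])[0])
s=bot.camera("side"); save("side1",s); cv2.imwrite("pics/side1c.png",cv2.cvtColor(cv2.resize(s[120:320,240:440],None,fx=3,fy=3,interpolation=0),4))
cv2.imwrite("pics/H1c.png",cv2.cvtColor(cv2.resize(im[100:300,220:420],None,fx=3,fy=3,interpolation=0),4))
E
```

```text
[[315.76 238.44]]
-9.5 -25 [276.39 252.25]
9.5 -25 [275.28 224.27]
-9.5 25 [355.12 252.22]
9.5 25 [356.24 224.24]
```

View pics/side1c.png

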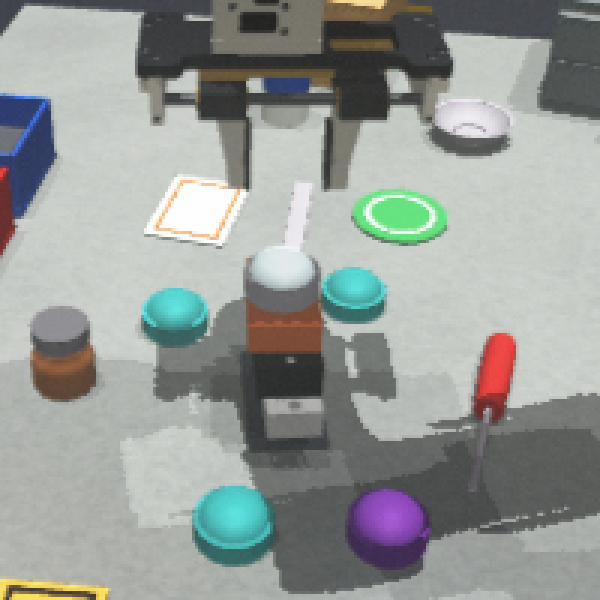

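View pics/H1c.png

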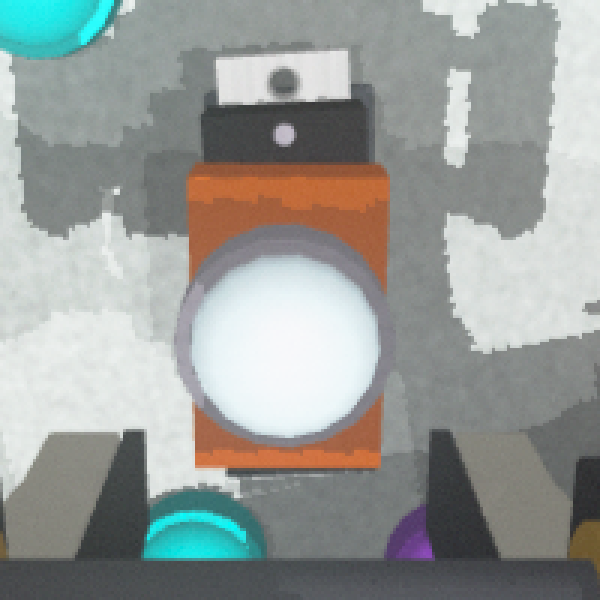

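```bash
python3 - <<'E'
from h import *
st=bot.read_state()
c,M=cam_pose("side")
t=st["tcp_pos"];Rm=R.from_quat(st["eef_rot"])
for z in (0,-10,-20,-30,-40):
  print(z,[proj(c,M,[Rm.apply([0,y,z])+t])[0] for y in (-25,0,25)])
# lens dome top, lens rim bottom
print("lens top",proj(c,M,[[520.8,-22.5,140],[520.8,-22.5,126]]))
for n in("camera",):
  s=bot.camera("top"); save("top1",s); cv2.imwrite("pics/top1c.png",cv2.cvtColor(cv2.resize(s[150:300,200:400],None,fx=4,fy=4,interpolation=0),4))
E
```

```text
0 [array([322.81, 192.36]), array([334.72, 192.34]), array([346.62, 192.32])]
-10 [array([322.87, 188.36]), array([334.88, 188.34]), array([346.86, 188.32])]
-20 [array([322.95, 184.29]), array([335.03, 184.28]), array([347.11, 184.26])]
-30 [array([323.02, 180.17]), array([335.19, 180.16]), array([347.36, 180.15])]
-40 [array([323.09, 175.99]), array([335.36, 175.98]), array([347.61, 175.97])]
lens top [[334.14 203.83]
 [333.93 209.11]]
```

View pics/top1c.png

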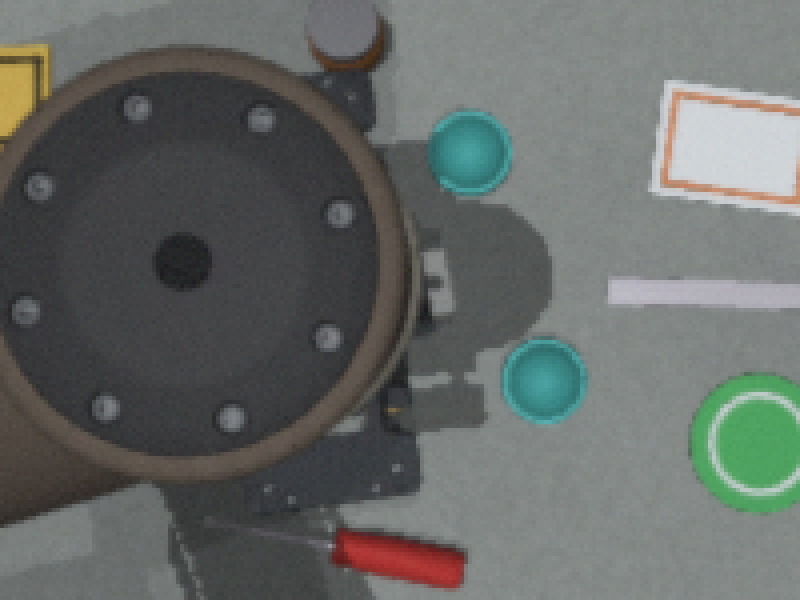

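```bash
python3 - <<'E'
from h import *
q=down(np.radians(-81))
for p in ([429,-298,-22],[640,242,-22],[413,249,-22],[625,-278,-22]): print(bot.solve_ik(p,q) is not None)
bot.move_gripper(87)
bot.line_to([520.8,-22.5,100],150)
bot.line_to([520.8,-22.5,87],50); bot.pause(0.3)
snap("G1")
s=bot.read_state();print(s["t"],s["tcp_pos"],s["contact_force"])
bot.move_gripper(50,15)
s=bot.read_state();print(s["t"],s["tcp_pos"],s["contact_force"],s["width"])
snap("G2"); save("sideG",bot.camera("side"))
a=cv2.imread("pics/G2.png");b=cv2.imread("pics/sideG.png")[120:320,240:440]
cv2.imwrite("pics/G2c.png",np.hstack([a[100:300,220:420],b]).repeat(2,0).repeat(2,1))
E
```

```text
True
True
True
True
10.95 [520.9  -22.49  87.14] [ 0.02  0.55 -0.11]
11.5667 [520.85 -22.48  86.98] [0.32 0.05 0.11] 55.04963571515076
```

View pics/G2c.png

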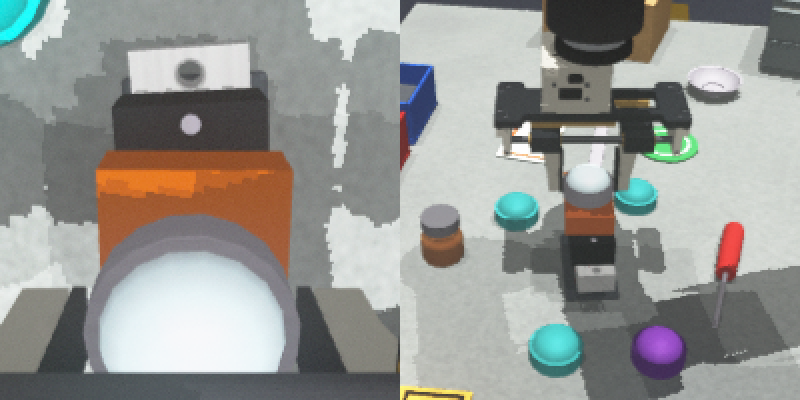

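```bash
python3 - <<'E'
from h import *
b=cv2.imread("pics/sideG.png")[180:260,295:375];cv2.imwrite("pics/sg.png",cv2.resize(b,None,fx=7,fy=7,interpolation=0))
c,M=cam_pose("side")
for z in (108,112,116,120,126): print(z,[proj(c,M,[R.from_quat(down(np.radians(-81))).apply([0,y,0])+[520.85,-22.5,z]])[0] for y in (-28,28)])
E
```

```text
108 [array([320.86, 215.78]), array([346.41, 215.73])]
112 [array([320.88, 214.32]), array([346.51, 214.27])]
116 [array([320.91, 212.85]), array([346.6, 212.8])]
120 [array([320.93, 211.37]), array([346.69, 211.32])]
126 [array([320.97, 209.13]), array([346.84, 209.09])]
```

View pics/sg.png

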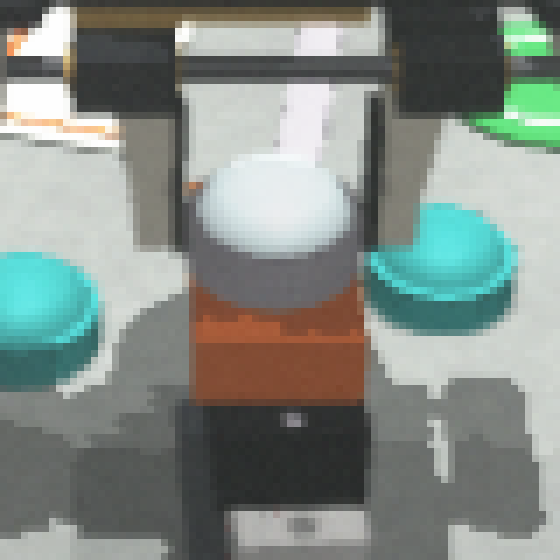

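```bash
python3 - <<'E'
from h import *
bot.move_gripper(50,22)
bot.line_to([520.8,-22.5,105],60)
bot.line_to([520.8,-22.5,160],150); bot.pause(0.2)
snap("H2"); s=bot.read_state();print(s["t"],s["tcp_pos"],s["contact_force"],s["width"])
q=down(np.radians(-81))
bot.move_ptp([432.3,-298.2,90],q); bot.pause(0.2); snap("P1"); s=bot.read_state();print(s["t"],s["tcp_pos"],s["contact_force"],s["width"])
a=cv2.imread("pics/H2.png");b=cv2.imread("pics/P1.png")
cv2.imwrite("pics/HP.png",np.hstack([a[60:300,170:470],b[60:300,170:470]]))
E
```

```text
13.1 [520.18 -22.64 158.93] [-1.16 -0.06 -1.54] 55.03485558021424
14.4917 [ 433.09 -297.46   90.3 ] [-0.08  0.05 -1.82] 55.44528774923454
```

View pics/HP.png

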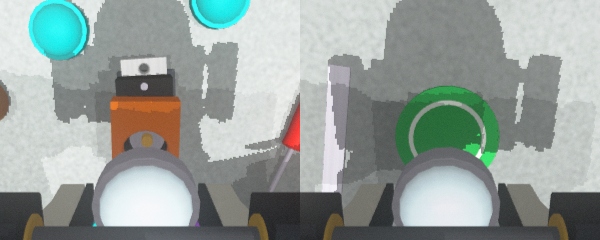

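```bash
python3 - <<'E'
from h import *
for n in("H2","P1"):
    im,st=load(n);c,M=cam_pose("wrist",st);h=cv2.cvtColor(im,cv2.COLOR_RGB2HSV)
    print([(y,*[int(a) for a in h[y,330]]) for y in range(200,216)])
    Rm=R.from_quat(st["eef_rot"])
    for r in (206,207,208):
        w=toplane(c,M,[(316.5,r)],st["tcp_pos"][2]+21); print(r,Rm.inv().apply(w-st["tcp_pos"]))
im,st=load("P1");c,M=cam_pose("wrist",st)
m=mask(im,(45,80,30),(80,255,255),(255,130,385,230));w=toplane(c,M,big(m),4)[:,:2]
print(w[:,1].min(),w[:,0].min(),w[:,0].max())
E
python3 - <<'E'
import cv2
a=cv2.imread("pics/P1.png")[140:240,250:385];cv2.imwrite("pics/P1c.png",cv2.resize(a,None,fx=5,fy=5,interpolation=0))
E
```

```text
[(200, 135, 12, 131), (201, 140, 12, 130), (202, 140, 12, 130), (203, 139, 16, 131), (204, 137, 14, 129), (205, 137, 14, 132), (206, 135, 15, 134), (207, 138, 10, 123), (208, 145, 14, 106), (209, 120, 5, 104), (210, 132, 11, 119), (211, 144, 11, 117), (212, 144, 11, 119), (213, 128, 9, 120), (214, 135, 4, 119), (215, 126, 10, 122)]
206 [[ 28.12   0.36 -21.  ]]
207 [[ 27.55   0.36 -21.  ]]
208 [[ 26.98   0.36 -21.  ]]
[(200, 69, 149, 111), (201, 68, 151, 108), (202, 67, 153, 108), (203, 68, 147, 113), (204, 67, 153, 108), (205, 68, 149, 108), (206, 67, 143, 109), (207, 69, 148, 114), (208, 68, 135, 108), (209, 70, 92, 103), (210, 95, 14, 106), (211, 110, 7, 104), (212, 105, 15, 104), (213, 103, 17, 106), (214, 99, 17, 104), (215, 108, 12, 108)]
206 [[ 28.12   0.36 -20.99]]
207 [[ 27.55   0.36 -20.99]]
208 [[ 26.98   0.36 -20.99]]
-344.19340002558965 386.437364767639 477.7138353409579
```

View pics/P1c.png

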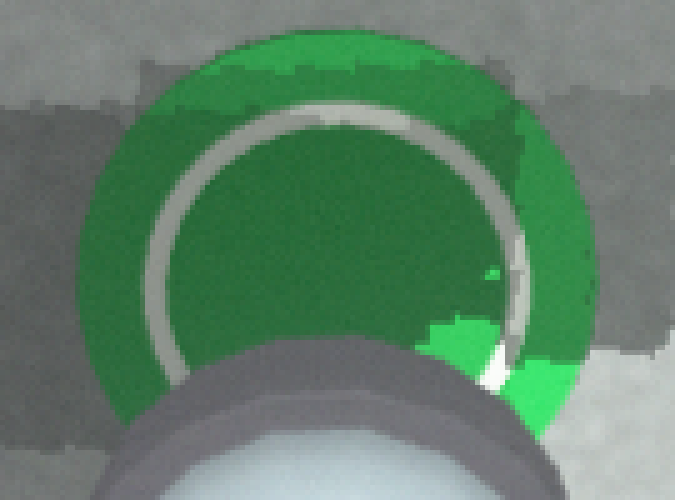

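```bash
cat >> h.py <<'E'
def setdown(x,y,z,up=60):
    bot.line_to([x,y,z+12],120); bot.line_to([x,y,z+1.5],30); bot.pause(0.15)
    s=bot.read_state(); print("pre",s["tcp_pos"],s["contact_force"])
    f0=s["contact_force"][2]; zz=z+1.5
    for i in range(8):
        zz-=0.5; bot.line_to([x,y,zz],15); bot.pause(0.05); s=bot.read_state()
        if s["contact_force"][2]-f0>2: break
    print("down",zz,s["tcp_pos"],s["contact_force"],s["t"])
E
python3 - <<'E'
from h import *
setdown(432.2,-298.7,-17)
E
```

```text
pre [ 432.29 -298.73  -15.42] [-0.75 -0.02 -1.8 ]
down -17.5 [ 432.3  -298.72  -17.04] [-2.    1.07  5.68] 17.2833
```

Contact found at the expected height (17.5 below). Release, rise, look.

```bash
python3 - <<'E'
from h import *
bot.move_gripper(75); 
bot.line_to([432.2,-298.7,60],150)
bot.move_ptp([480,-265,150],down(np.radians(-79.5))); bot.pause(0.15); snap("Q1")
bot.move_ptp([519,-22,200],down(np.radians(-79.5))); bot.pause(0.2); snap("S2"); print(bot.read_state()["t"])
a=cv2.imread("pics/Q1.png");b=cv2.imread("pics/S2.png")
cv2.imwrite("pics/QS.png",np.hstack([a[50:300,250:550],b[50:300,170:470]]))
E
```

```text
20.4917
```

View pics/QS.png

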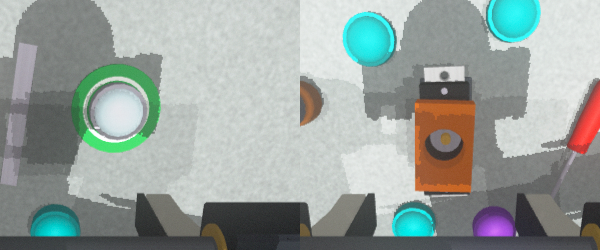

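```bash
python3 - <<'E'
from h import *
im,st=load("S2");c,M=cam_pose("wrist",st)
p=big(mask(im,(4,140,60),(22,255,255),(270,120,370,270)))
box=cv2.boxPoints(cv2.minAreaRect(p.astype(np.float32)));print(box)
print(rect_world(p,c,M,108))
h=cv2.cvtColor(im,cv2.COLOR_RGB2HSV);print([(y,int(h[y,315][2])) for y in range(145,165)])
a=cv2.imread("pics/S2.png")[110:260,270:370];cv2.imwrite("pics/S2c.png",cv2.resize(a,None,fx=4,fy=4,interpolation=0))
a=cv2.imread("pics/Q1.png")[100:210,310:420];cv2.imwrite("pics/Q1c.png",cv2.resize(a,None,fx=5,fy=5,interpolation=0))
E
```

```text
[[282.72 240.74]
 [285.08 148.93]
 [344.45 150.45]
 [342.1  242.26]]
(array([520.27, -22.7 ]), (85.52967071533203, 51.405311584472656), -81.20957565307617)
[(145, 64), (146, 64), (147, 62), (148, 62), (149, 90), (150, 137), (151, 141), (152, 141), (153, 151), (154, 188), (155, 186), (156, 185), (157, 187), (158, 186), (159, 187), (160, 187), (161, 189), (162, 186), (163, 188), (164, 179)]
```

View pics/S2c.png

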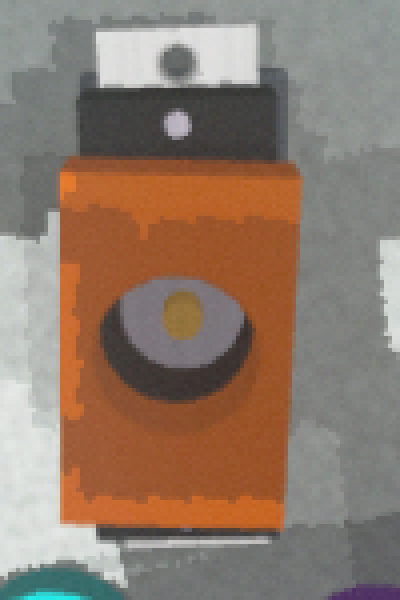

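View pics/Q1c.png

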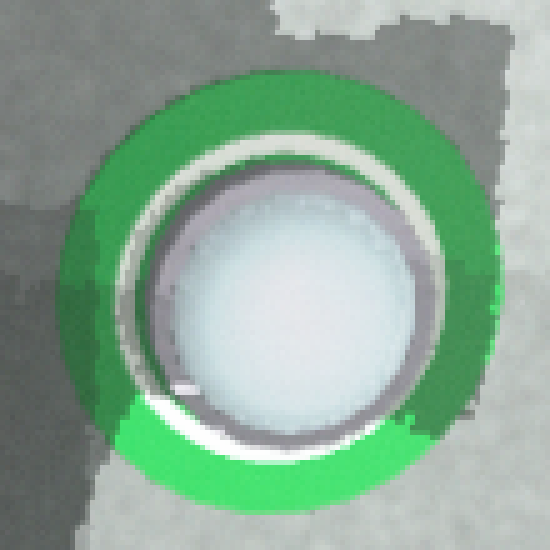

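```bash
python3 - <<'E'
from h import *
im,st=load("Q1");c,M=cam_pose("wrist",st)
f=lambda u,v,z:toplane(c,M,[(u,v)],z)[0][:2]
n,fa=f(369,133,4),f(369,189.6,22); l,r=f(339.6,161,4),f(397.4,161,22)
print((n+fa)/2,np.linalg.norm(n-fa),(l+r)/2,np.linalg.norm(l-r))
p=big(mask(im,(45,80,30),(80,255,255),(310,100,420,210)));print(cv2.fitEllipse(toplane(c,M,p,4)[:,:2].astype(np.float32)))
im,st=load("S2");c,M=cam_pose("wrist",st)
X=[(285.2,153.6),(344.9,154.4),(341,241.5),(285.2,241)]
w=toplane(c,M,X,108)[:,:2];print(w,w.mean(0),[np.linalg.norm(w[i]-w[(i+1)%4]) for i in range(4)])
d=(w[0]+w[1]-w[2]-w[3]);print(np.degrees(np.arctan2(d[1],d[0])))
X=[(294,138.5),(338.8,138.5)];w=toplane(c,M,X,84);print("housing end",w)
E
```

```text
[ 430.06 -298.78] 53.81559274273896 [ 431.39 -298.8 ] 54.89271461761894
((432.3029479980469, -298.3728942871094), (90.52859497070312, 90.76446533203125), 34.64657211303711)
[[551.41 -57.03]
 [500.83 -65.59]
 [487.57  14.77]
 [538.92  23.64]] [519.68 -21.05] [np.float64(51.29690313561599), np.float64(81.45449982284121), np.float64(52.11261151111943), np.float64(81.63175129872397)]
-80.913476324947
housing end [[547.07 -68.21  84.  ]
 [506.53 -75.63  84.  ]]
```

```bash
cat >> h.py <<'E'
def grab(x,y,ang,under,w,f=22,up=100):
    q=down(np.radians(ang)); z=under-20
    bot.move_ptp([x,y,z+50],q); bot.line_to([x,y,z],90); bot.pause(0.2)
    s=bot.read_state(); print("at",s["tcp_pos"],s["contact_force"])
    bot.move_gripper(w-6,f); s=bot.read_state(); print("grip",s["width"],s["contact_force"],s["tcp_pos"])
    bot.line_to([x,y,z+12],50); bot.line_to([x,y,z+up],150); bot.pause(0.15); s=bot.read_state(); print("held",s["width"],s["contact_force"],s["t"])
E
python3 - <<'E'
from h import *
grab(519.7,-21.1,-80.9,84,52)
q=down(np.radians(-96.5))
snap("H3")
bot.move_ptp([628,-240,110],q); bot.pause(0.2); snap("P2"); print(bot.read_state()["t"])
a=cv2.imread("pics/H3.png");b=cv2.imread("pics/P2.png")
cv2.imwrite("pics/HP2.png",np.hstack([a[50:300,170:470],b[50:300,170:470]]))
E
```

```text
at [520.16 -20.95  64.66] [-0.18  0.16 -0.89]
grip 51.64184061259366 [-0.2  -0.52  0.74] [519.74 -21.09  64.05]
held 52.032766374941744 [-1.14 -0.1  -1.25] 23.625
24.9083
```

View pics/HP2.png

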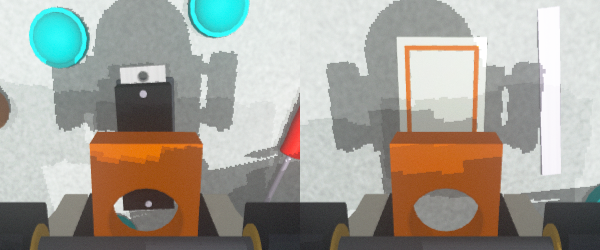

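```bash
python3 - <<'E'
import cv2
a=cv2.imread("pics/P2.png")[80:230,250:385];cv2.imwrite("pics/P2c.png",cv2.resize(a,None,fx=5,fy=4,interpolation=0))
E
```

```text
(no output)
```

View pics/P2c.png

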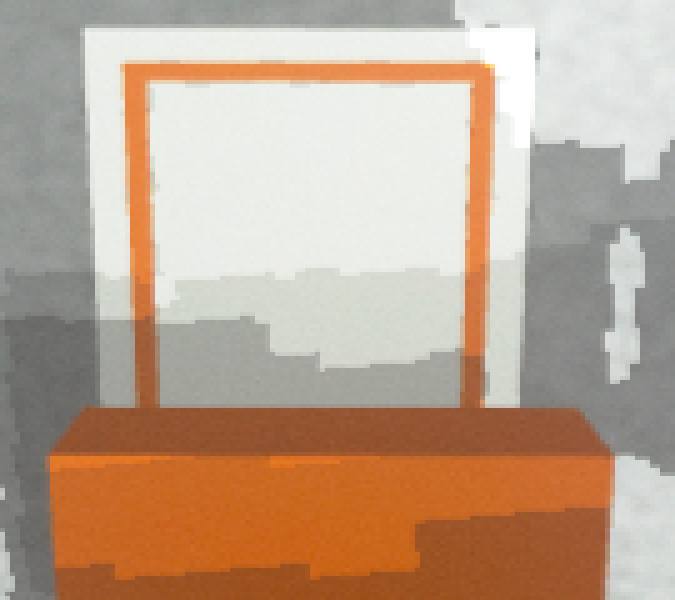

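```bash
cat > m.py <<'E'
from h import *
def tf(c,M,st,uv,z):
    w=toplane(c,M,uv,z); return R.from_quat(st["eef_rot"]).inv().apply(w-st["tcp_pos"])[:,:2],w[:,:2]
E
python3 - <<'E'
from m import *
im,st=load("P2");c,M=cam_pose("wrist",st);tz=st["tcp_pos"][2]
print(st["tcp_pos"])
b,_=tf(c,M,st,[(267,182),(366,182)],tz+20);t,_=tf(c,M,st,[(260,193.8),(372.8,193.8)],tz+44)
print("held",b,t)
o,w=tf(c,M,st,[(274.8,96),(348.8,96),(277,180),(347,180)],4);print("outl",o,w)
o,w=tf(c,M,st,[(266.8,87.2),(357,87.2)],4);print("mat",o,w)
im,st=load("R1");c,M=cam_pose("wrist",st)
p=big(mask(im,(5,110,80),(18,255,255),(180,90,300,230)));print(rect_world(p,c,M,4))
E
```

```text
[ 628.36 -238.9   110.83]
held [[ 41.06 -26.14]
 [ 41.06  26.33]] [[ 41.32 -25.97]
 [ 41.31  25.86]]
outl [[ 86.24 -35.26]
 [ 86.23  28.39]
 [ 12.19 -35.98]
 [ 12.19  28.98]] [[ 653.9  -328.55]
 [ 590.65 -321.44]
 [ 662.88 -255.04]
 [ 598.33 -247.79]]
mat [[ 93.38 -41.82]
 [ 93.37  35.17]] [[ 659.63 -336.37]
 [ 583.12 -327.77]]
(array([ 628.26, -278.75]), (93.63849639892578, 63.81293869018555), 83.40444946289062)
```

```bash
python3 - <<'E'
from h import *
bot.line_to([627.8,-278.5,20],200)
setdown(627.8,-278.5,-16)
bot.move_gripper(75)
bot.line_to([627.8,-278.5,60],150)
bot.move_ptp([620,-240,150],down(np.radians(-96.5)));bot.pause(0.35); snap("Q2")
bot.move_ptp([519,-22,170],down(np.radians(-79.5))); bot.pause(0.35); snap("S3"); print(bot.read_state()["t"],bot.read_state()["tcp_pos"])
a=cv2.imread("pics/Q2.png");b=cv2.imread("pics/S3.png")
cv2.imwrite("pics/QS2.png",np.hstack([a[50:300,200:470],b[50:300,170:470]]))
E
```

```text
pre [ 627.91 -278.57  -14.38] [-0.9  -0.65 -1.58]
down -16.5 [ 627.9  -278.54  -15.92] [-2.08  1.33  4.25] 27.75
31.275 [519.12 -22.54 169.71]
```

View pics/QS2.png

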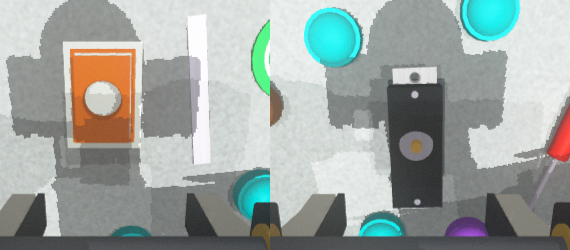

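```bash
python3 - <<'E'
import cv2,numpy as np
a=cv2.imread("pics/Q2.png")[85:205,255:350];a=cv2.resize(a,None,fx=4,fy=4,interpolation=0)
b=cv2.imread("pics/S3.png")[105:265,270:365];b=cv2.resize(b,None,fx=4,fy=3.6,interpolation=0)
cv2.imwrite("pics/z1.png",a);cv2.imwrite("pics/z2.png",b)
E
```

```text
(no output)
```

View pics/z1.png

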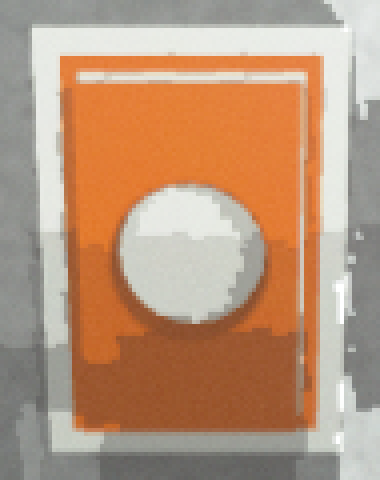

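View pics/z2.png

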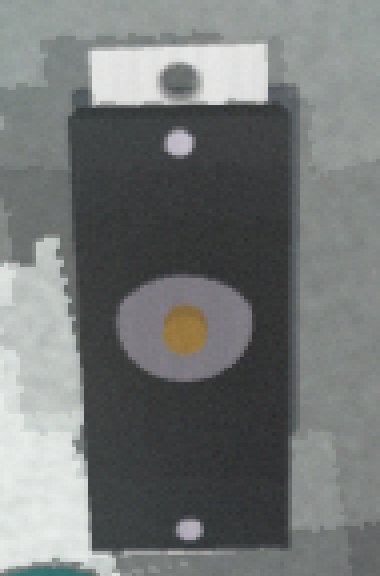

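```bash
python3 - <<'E'
from m import *
im,st=load("Q2");c,M=cam_pose("wrist",st)
o,w=tf(c,M,st,[(273.9,106),(273.9,192),(330.4,106),(330.4,192)],28)
l,_=tf(c,M,st,[(272.3,106)],28);print(o)
ol,_=tf(c,M,st,[(270.2,99.2),(335.7,99.2),(273.2,192),(333.8,192)],4);print(ol)
im,st=load("S3");c,M=cam_pose("wrist",st)
X=[(288.3,138),(342.7,138),(342.2,256.8),(293,256.8)]
X=[(287.8,136.5),(343,136.2),(342,256.8),(293,257.3)]
w=toplane(c,M,X,84)[:,:2];print(w,w.mean(0),[np.linalg.norm(w[i]-w[(i+1)%4]) for i in range(4)])
d=(w[0]+w[1]-w[2]-w[3]);print(np.degrees(np.arctan2(d[1],d[0])))
e=w[0]-w[3];f=w[1]-w[2];print(np.degrees(np.arctan2(e[1],e[0])),np.degrees(np.arctan2(f[1],f[0])))
o=toplane(c,M,[(292.5,117.5),(336.7,116)],54);print("base end",o)
E
```

```text
[[ 77.89 -37.81]
 [ -3.09 -40.9 ]
 [ 77.89  13.53]
 [ -3.14  14.63]]
[[ 83.92 -44.08]
 [ 83.91  19.68]
 [ -9.7  -44.79]
 [ -9.76  19.4 ]]
[[551.51 -71.8 ]
 [506.63 -80.29]
 [484.87  27.77]
 [529.53  36.48]] [518.14 -21.96] [np.float64(45.67188727922379), np.float64(110.23702912124965), np.float64(45.50075108021855), np.float64(110.48491256501097)]
-78.5685582631518
-78.52481019691623 -78.61240470307827
base end [[551.84 -85.81  54.  ]
 [512.86 -94.31  54.  ]]
```

```bash
python3 - <<'E'
from h import *
grab(518.1,-22.0,-78.57,54,46)
q=down(np.radians(-87.3))
bot.move_ptp([643,300,110],q); bot.pause(0.35); snap("P3"); print(bot.read_state()["t"])
a=cv2.imread("pics/P3.png")
cv2.imwrite("pics/P3c.png",cv2.resize(a[40:240,235:400],None,fx=4,fy=3,interpolation=0))
E
```

```text
at [518.57 -21.86  34.67] [ 0.42 -0.02 -0.58]
grip 45.87874957710123 [0.2  0.11 0.93] [518.17 -21.97  34.03]
held 45.69500166385777 [ 0.46  0.08 -1.9 ] 34.4833
36.1833
```

View pics/P3c.png

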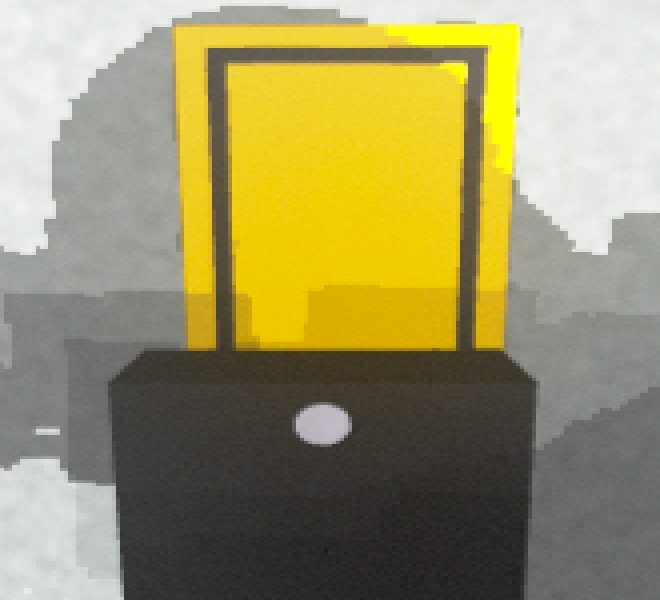

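```bash
python3 - <<'E'
from m import *
im,st=load("P3");c,M=cam_pose("wrist",st);tz=st["tcp_pos"][2];print(st["tcp_pos"])
print("held",tf(c,M,st,[(271.2,157),(360.2,157)],tz+20)[0],tf(c,M,st,[(262.5,167.7),(369.5,167.7)],tz+50)[0])
o,w=tf(c,M,st,[(278.2,48.3),(365.2,48.3),(282,155),(361.2,155)],4);print("mat",o)
Rm=R.from_quat(st["eef_rot"])
cy=o[:,1].mean();cx=o[:2,0].mean()-67
print(Rm.apply([cx,cy,0])+st["tcp_pos"])
E
```

```text
[643.18 299.39 110.5 ]
held [[ 54.43 -23.22]
 [ 54.42  22.86]] [[ 54.73 -23.09]
 [ 54.72  22.87]]
mat [[123.66 -30.9 ]
 [123.65  40.85]
 [ 35.53 -30.47]
 [ 35.52  41.25]]
[640.62 242.56 110.48]
```

```bash
python3 - <<'E'
from h import *
x,y=640.7,241.9
bot.line_to([x,y,20],200)
setdown(x,y,-16)
bot.move_gripper(75)
bot.line_to([x,y,60],150)
bot.move_ptp([640,290,150],down(np.radians(-87.3)));bot.pause(0.35); snap("Q3")
bot.move_ptp([519,-12,140],down(np.radians(-78.3))); bot.pause(0.35); snap("S4"); print(bot.read_state()["t"],bot.read_state()["tcp_pos"])
a=cv2.imread("pics/Q3.png");b=cv2.imread("pics/S4.png")
cv2.imwrite("pics/z3.png",np.hstack([a[50:250,240:380],b[50:250,240:380]]).repeat(2,0).repeat(2,1))
E
```

```text
pre [640.85 241.96 -14.33] [ 0.41 -0.11 -1.5 ]
down -16.5 [640.81 241.96 -15.96] [-2.48 -1.02  4.78] 39.0667
42.9667 [519.15 -11.66 139.79]
```

View pics/z3.png

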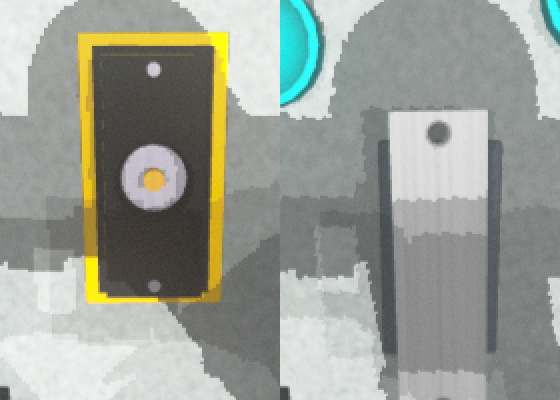

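```bash
python3 - <<'E'
import cv2
b=cv2.imread("pics/S4.png")[95:275,270:370];cv2.imwrite("pics/z4.png",cv2.resize(b,None,fx=5,fy=3.3,interpolation=0))
a=cv2.imread("pics/Q3.png")[60:205,270:360];cv2.imwrite("pics/z5.png",cv2.resize(a,None,fx=5,fy=4,interpolation=0))
E
```

```text
(no output)
```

View pics/z4.png

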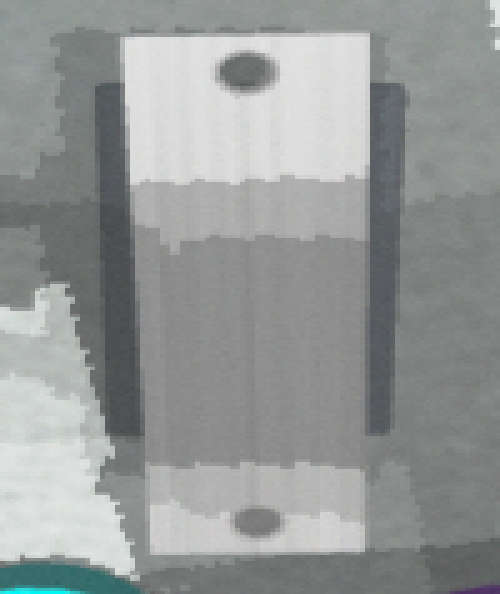

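View pics/z5.png

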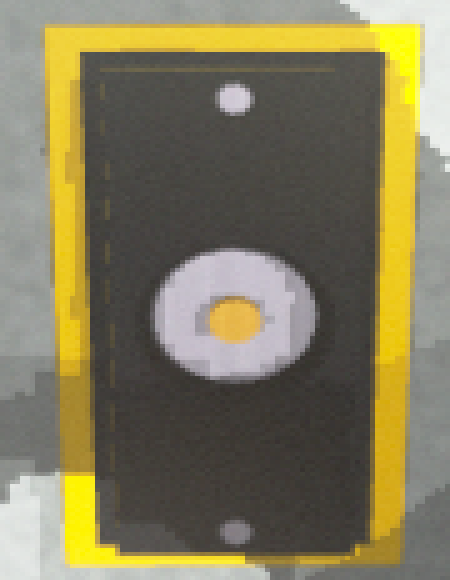

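```bash
python3 - <<'E'
from m import *
im,st=load("S4");c,M=cam_pose("wrist",st)
X=[(294,105.6),(344,105.2),(343,262.2),(300.2,262.8)]
w=toplane(c,M,X,54)[:,:2];print(w,w.mean(0),[np.linalg.norm(w[i]-w[(i+1)%4]) for i in range(4)])
d=(w[0]+w[1]-w[2]-w[3]);print(np.degrees(np.arctan2(d[1],d[0])))
im,st=load("L1");c,M=cam_pose("wrist",st)
print(cv2.boxPoints(cv2.minAreaRect(big(mask(im,(105,120,40),(125,255,255),(330,100,460,260))).astype(np.float32))))
m=mask(im,(100,100,30),(130,255,255),(330,100,460,260));m=cv2.morphologyEx(m,cv2.MORPH_CLOSE,np.ones((7,7)));print(rect_world(big(m),c,M,4))
E
```

```text
[[552.18 -85.03]
 [512.81 -93.51]
 [481.56  43.44]
 [520.59  52.16]] [516.79 -20.74] [np.float64(40.271021359648614), np.float64(140.47030622439337), np.float64(39.99216649564155), np.float64(140.7724358926138)]
-77.09058667410879
[[366.66 239.3 ]
 [400.73 126.27]
 [435.66 136.8 ]
 [401.6  249.82]]
(array([415.12, 246.61]), (160.43008422851562, 66.43953704833984), 88.54660034179688)
```

```bash
python3 - <<'E'
from h import *
grab(516.8,-20.8,-77.1,30,40,f=28)
q=down(np.radians(-91.5))
bot.move_ptp([415,320,110],q); bot.pause(0.35); snap("P4"); print(bot.read_state()["t"])
a=cv2.imread("pics/P4.png")
cv2.imwrite("pics/P4c.png",cv2.resize(a[20:220,235:400],None,fx=4,fy=3,interpolation=0))
E
```

```text
at [517.32 -20.64  10.68] [-0.3   0.53  0.09]
grip 39.72480776356386 [0.69 0.11 0.57] [516.85 -20.77   9.99]
held 39.510998179264554 [ 0.29 -0.03 -3.95] 46.2333
47.9667
```

View pics/P4c.png

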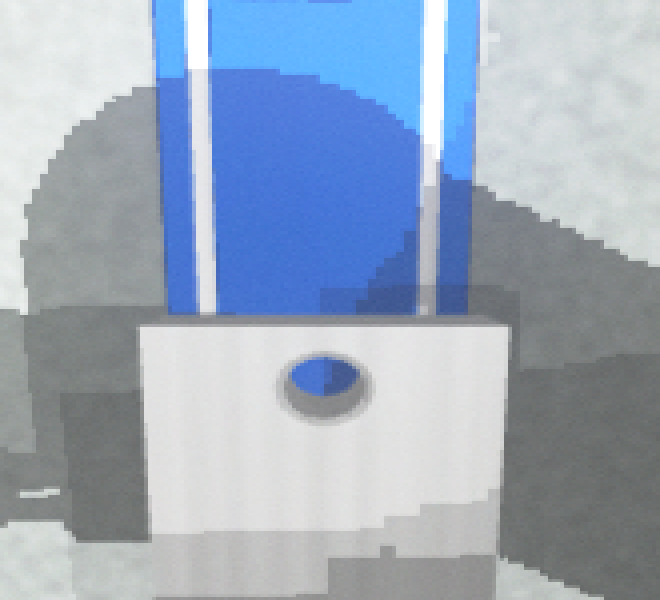

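```bash
python3 - <<'E'
from m import *
im,st=load("P4");c,M=cam_pose("wrist",st);tz=st["tcp_pos"][2];print(st["tcp_pos"])
m=mask(im,(100,100,30),(130,255,255),(235,0,400,125));m=cv2.morphologyEx(m,cv2.MORPH_CLOSE,np.ones((9,9)))
for r in (12,20,40,70,100,115):
    x=np.where(m[r])[0]; 
    if len(x): print(r,x.min(),x.max()+1,tf(c,M,st,[(x.min(),r+.5),(x.max()+1,r+.5)],4)[0])
y=np.where(m[:,310])[0];print(y.min(),tf(c,M,st,[(316,y.min())],4)[0])
x0=20;print("held top",tf(c,M,st,[(270,20+325/3),(362.3,20+325/3)],tz+44)[0],"bot",tf(c,M,st,[(316,20+315/3)],tz+20)[0])
E
```

```text
[415.34 319.54 110.04]
12 273 355 [[149.68 -34.17]
 [149.68  31.4 ]]
20 273 355 [[143.98 -34.39]
 [143.98  31.6 ]]
40 274 354 [[129.39 -34.14]
 [129.39  31.31]]
70 275 353 [[106.58 -34.17]
 [106.58  31.28]]
100 276 352 [[ 82.58 -34.2 ]
 [ 82.57  31.24]]
115 277 352 [[ 70.1  -33.78]
 [ 70.08  31.66]]
9 [[152.15   0.21]]
held top [[ 70.76 -20.06]
 [ 70.75  19.86]] bot [[70.54 -0.1 ]]
```

```bash
python3 - <<'E'
from h import *
x,y=414.9,247.6
bot.line_to([x,y,20],200)
setdown(x,y,-16)
bot.move_gripper(75)
bot.line_to([x,y,60],150)
bot.move_ptp([417,285,170],down(np.radians(-91.5)));bot.pause(0.4); snap("Q4")
bot.move_ptp([520,245,210],down(np.radians(-87.3)));bot.pause(0.4); snap("Q5"); print(bot.read_state()["t"])
a=cv2.imread("pics/Q4.png");b=cv2.imread("pics/Q5.png")
cv2.imwrite("pics/z6.png",cv2.resize(a[40:220,260:370],None,fx=4,fy=3.3,interpolation=0))
cv2.imwrite("pics/z7.png",b)
E
```

```text
pre [414.99 247.69 -14.38] [-0.93 -0.17 -2.87]
down -16.5 [414.93 247.63 -16.02] [-2.51 -0.98  5.1 ] 50.8917
54.3167
```

View pics/z6.png

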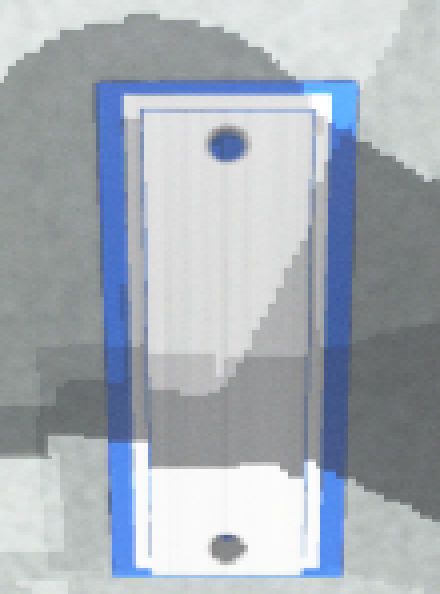

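View pics/z7.png

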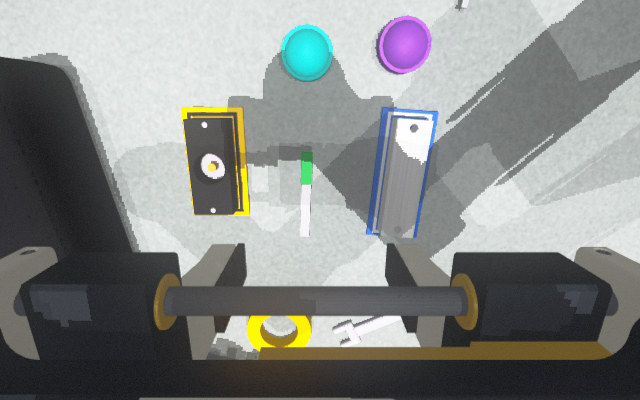

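```bash
python3 - <<'E'
from m import *
im,st=load("Q4");c,M=cam_pose("wrist",st)
n=tf(c,M,st,[(316,64.8),(316,73.3)],4)[0][:,0];f=tf(c,M,st,[(316,213.6)],28)[0][:,0]
n28=tf(c,M,st,[(316,73.3)],28)[0][:,0]
print(n,n[0]-80,f,n28,(f+n28)/2,(f+n[1])/2)
im,st=load("Q3");c,M=cam_pose("wrist",st)
# housing: crop z5 x/5+270,y/4+60
mn=tf(c,M,st,[(316,60+25/4)],4)[0][0,0];hn4=tf(c,M,st,[(316,60+72/4)],4)[0][0,0];hf=tf(c,M,st,[(316,60+553/4)],34)[0][0,0]
hn=tf(c,M,st,[(316,60+72/4)],34)[0][0,0]
print("housing",mn-67,hn4,hn,hf,(hf+hn)/2,(hf+hn4)/2)
r=60+300/4
print(tf(c,M,st,[(270+56/5,r),(270+411/5,r)],4)[0][:,1],tf(c,M,st,[(270+109/5,r),(270+372/5,r)],34)[0][:,1])
bot.line_to([500,200,260],200); bot.move_ptp([400,300,300],down(np.radians(-87.3)))
s=bot.camera("top");save("topE",s);cv2.imwrite("pics/topEc.png",cv2.cvtColor(cv2.resize(s[130:300,130:510],None,fx=2.1,fy=2.1),4))
bot.move_ptp([530,-230,230],down(np.radians(-87.3)));bot.pause(.4);snap("Q6");s=bot.camera("side");save("sideE",s)
print(bot.read_state()["t"])
E
```

```text
[116.9  108.95] 36.90119963997171 [-32.78] [107.12] [37.17] [38.09]
housing 46.61211280920156 103.20428916311457 101.29133786143657 -7.824483487661448 46.73342718688756 47.68990283772656
[-34.57  36.82] [-21.81  26.32]
57.9917
```

View pics/topEc.png

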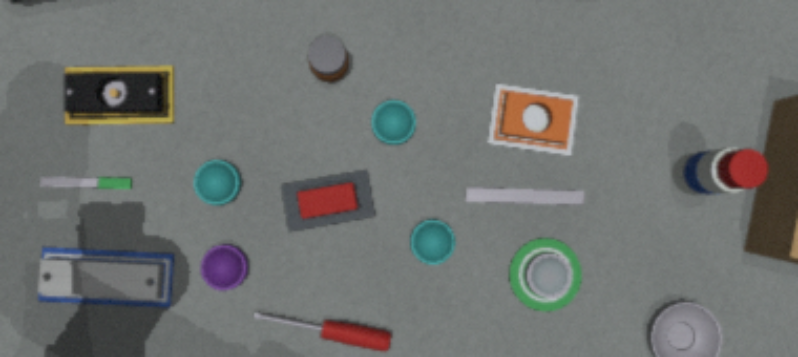

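View pics/Q6.png

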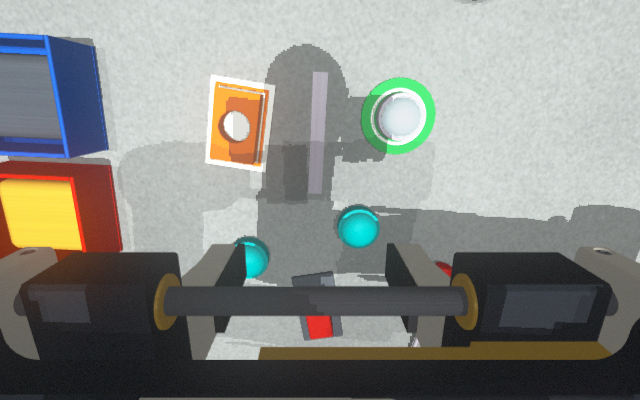

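View pics/sideE.png

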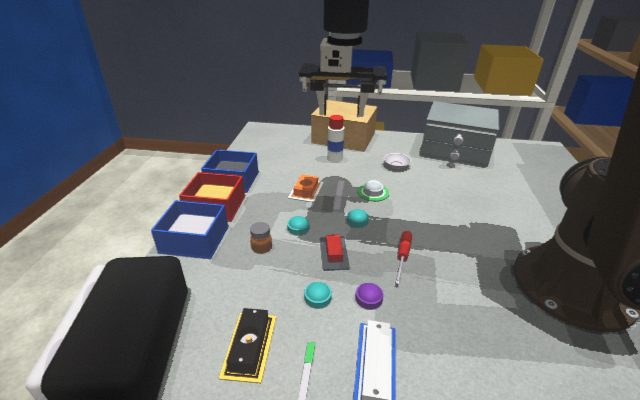

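```bash
python3 - <<'E'
from h import *
s=bot.read_state();print(s["t"],s["contact_force"],s["width"]); print(bot.close_job())
E
```

```text
57.9917 [-0.02 -0.09 -0.32] 75.0246282965433
the job is handed in; nothing more can be done
None
```

The headlamp module is apart. In order, the lens is on the green mat, the frame on the white, the housing on the yellow and the base on the blue. Each part was lifted straight up, lowered gently until it touched the mat, and only then released. I handed the job in at 58 s with the gripper empty and clear of everything.

**First grasp missed:** the first attempt at the lens closed on air without touching it. In the images the fingertips sit about 25–29 mm short of the stated tool point, so I gripped that much lower from then on and every later grasp held.

**Final checks:**

| Part | Distance from centre of outline |
|---|---|
| Lens | 1 to 2 mm |
| Frame | about 0.5 mm |
| Housing | about 1 mm, across its width |
| Base | 0.3 to 1.2 mm, along its length |

- **Fit:** all four parts lie inside their outlines, flat and the right way up.
- **Surroundings:** the final pictures show the jar, can and look-alikes where they stood, and the red stand empty.
- **Forces:** the highest tool force I read was about 6 N, when setting down.

**Disagreements:** my position readings for the white and blue mats from different views differed by about 1 mm, so I placed those two parts between the readings. The two lens readings also differed, by about 1.3 mm, and both put it slightly off-centre. I left it because it was inside its ring.

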